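# Feed the collet tote up onto the presetter dock

### The arm

A 7-joint arm with a two-finger parallel gripper is mounted at the origin on the work surface. World frame = base frame: x ahead of the robot, y to its left, z up, the work surface at z = 0. Lengths are in mm, angles in rad, forces in N, time in s.
With the tool pointing down it reaches from about 400 to 850 mm from the base axis. Payload 4.5 kg.
Tool frame: the origin (TCP) lies at the very end of the fingers, on their centre line; the grasp point (between the pads) lies 19 mm behind it; z points along the fingers, y is the line along which they close (so a half turn about z gives the same grasp; the last joint's range is limited). The gripper opens to 88 mm and grips with 3 to 60 N. Pads are 18 mm wide; open, the fingers measure 123 mm over their backs; the gripper's body (75 mm by 187 mm) begins 45 mm behind the grasp point.
Start: joints at [-1.076, 0.689, -0.195, 1.565, 0.157, 0.902, -0.215], TCP at [277.901, 559.843, 238.743] pointing down, gripper open.
Joint ranges: [-3.01, 3.01], [-0.46, 2.08], [-1.47, 1.51], [0.13, 2.56], [-1, 4.14], [0.04, 2.09], [-2.66, 2.66]. Speed limits (rad/s): [2.57, 2.57, 3.14, 3.14, 3.14, 3.14, 3.14].

### API

Orientations are given as a unit quaternion [x, y, z, w].
In Python, from cell import arm, cams, order, spotter gives the robot as it stands.
- The arm moves only by the shell command python3 -m handwheel 'ROWS' [FORCE]. ROWS is JSON, a list that holds one entry, the list of rows, each a list of 7 numbers: the turn, a rotation vector about the world's x, y, z in degrees, then the shift along the world's x, y, z in mm, then the finger opening in mm, from 0 to 88.1. A call has 1 to 20 rows; each row is the pose to reach, as a shift and turn from the pose commanded when the call began; what a row does not reach only later rows make up. A row lasts 1/8 s, in which the tool goes at most 62.5 mm and 10.7 degrees, less where a joint would pass 70% of its speed; a pose out of reach is approached as far as the arm can. A call with a gripper value outside its range is refused whole. The fingers move at their own pace and stop on an object; FORCE is the grip in N (left out, the last holds). Time passes only in rows, so rows that repeat a pose let the fingers close. It gives the time, the measured TCP pose, the force, the opening and the grip force at its end, in the units of the state.
- arm.sense(): the state, without advancing time (a new reading comes with each control period).
- cams.capture(name): name is "scene" or "top" or "wrist"; returns the picture (384x512x3 uint8, red, green, blue); there is no depth.
- cams.get_calibration(name): a dict with "intrinsics" (3x3 intrinsics, pixels), "pose" (4x4, takes a point from camera to world coordinates); the wrist camera has in their place "T_tool_cam" (4x4, takes a point from camera to tool coordinates, whose origin is the TCP and whose axes are the flange's). Camera axes: x right, y down, z forward; pixel columns grow to the right and rows downward; lengths in mm; the calibration is good to about 2 mm. A picture is of the moment at which its call begins: read the wrist's pose just before it. get_calibration takes no time and is no camera call.
- order.finish_job(): hands the job in; it is judged then, once.
Trained networks look in the newest picture that a camera, given by its name, has taken for a name from the list of things; names that differ only in an ending like _2 or _b are one class to them, and where a whole thing is asked for, a point or a joint stands for the part that bears it (a point fixed in the world has none). Each returns a list of dicts, best first, with "p" (0 to 1); they miss things now and then, are a little off and sometimes report something else, mostly with a low value. They report only what shows in the picture. A call takes as long as a camera call. They do not tell look-alikes from the thing itself.
- spotter.recognise(camera, thing): "centre" ([x, y, z] in mm, in the coordinates of the camera as it stood for that picture, good to about 4 mm: the middle of the surface that is visible of it).
- spotter.silhouettes(camera, thing): "pixels" (384x512 bool, what is visible of it).
The state is a dict: "clock": time; "joint_pos": joint angles; "joint_velocities": joint speeds; "tau": joint torques, N m; "ee_pos": TCP position; "ee_rot": TCP orientation; "wrist_force": force on the tool from outside, world axes, zero at the start; "torque": the same for the moment, N m; "gripper_width": opening from 0.0 (shut) to 1.0 (fully open); "grasp_force": force on a finger pad.
Only numpy, scipy, OpenCV 4.12 (cv2) and the standard library are available. Lean on these libraries where they do the work, as an engineer would, in place of code of your own. Each camera call takes 0.05 s, during which the arm holds its last target. There are 200 camera calls.

### The job

Push the blue tote of steel collets up the ramp of the lane it stands in, sliding it and not lifting it, until its trailing edge drops behind the red lip and it sits flat on the top shelf. Leave the orange tote in the other lane where it is, and let go of everything.

Things in the scene. Friction and masses are not known exactly. Their poses are not given: they have to be found in the camera images.
- dock: Fixed two-lane feed dock, 327 x 242 mm, grey metal, blue rails, red lip. Origin on the table under the lip, midway between the lanes; x uphill along the lanes (push direction), y across, z up. Lanes centred at y = +59 and -59, 112 wide between rails. Rails 6 wide, 14 high over apron and ramp, top z = 46 at the shelf.
- lip (a point): Middle of the red lip's top edge, 32 mm above the dock's origin. In the dock's frame, along x: level apron -225 to -105, surface z = 6, open downhill end; ramp -105 to 0, z = 6 to 32 (14 degrees); at x = 0 a sharp drop of 12; level shelf 0 to 96 at z = 20; stop wall 96 to 102, up to z = 50.
- blue_tote: Loose open-topped blue plastic tote with six steel collets fixed in it, none above its rim; 80 (x) x 96 (y) x 55 mm high, 0.3 to 0.55 kg. Origin: centre of underside, z up. Starts on the apron of either lane, its x within 5 degrees of the dock's x, front 2 to 35 mm from the ramp's foot. Stays on the ramp if left; a push takes at most about 10 N.
- orange_tote: Loose orange plastic tote of the same size, axes and origin, with brass nuts in it; it stands on the apron of the other lane and must be left there.
Not all that is in view belongs to the job. What is shaped like the orange_tote but green, pink or turquoise is not meant.

How it is judged (in metres and radians):
On the way, in this order (a step that is already met when the one before it is completed fails the run):
1. the blue tote slides up on the ramp: pitched at least 7 degrees while it bears on the dock, before its centre reaches the lip (angle between blue_tote's own z axis and vertical above 0.122 rad and contact force between blue_tote and dock above 0.3 N and x of blue_tote in the frame of dock below 0 m), for 0.2 s.
2. the blue tote lies flat on the shelf behind the lip (x of blue_tote in the frame of dock above 0.036 m and z of blue_tote in the frame of dock below 0.025 m and angle between blue_tote's own z axis and vertical below 0.07 rad), for 0.2 s.
At the end, for the whole second after the job is handed in: The blue tote rests still, flat within 4 degrees, on the top shelf behind the red lip: centre 36 to 62 mm uphill of the lip, within 15 mm of a lane's centre line, underside within 5 mm of shelf height. The orange tote is upright and within 15 mm of its start (all of step 2 and x of blue_tote in the frame of dock below 0.062 m and z of blue_tote in the frame of dock above 0.015 m and (y of blue_tote in the frame of dock between 0.044 and 0.074 m or y of blue_tote in the frame of dock between -0.074 and -0.044 m) and linear speed of blue_tote below 0.01 m/s and distance of orange_tote from where it was at the start of the episode below 0.015 m and angle between orange_tote's own z axis and vertical below 0.07 rad); the robot touches nothing.
It fails at once if the blue tote is lifted: its underside's centre more than 55 mm above the table (sliding takes it to about 35) (z of blue_tote in the frame of dock above 0.055 m).
It fails at once if the orange tote is moved more than 15 mm (distance of orange_tote from where it was at the start of the episode above 0.015 m).
It also fails if it takes over 32 s, if anything falls off the work surface, if the arm or the gripper's body presses on something with over 40 N, if the wrist force passes 120 N, or if a joint passes its speed limit or range.

## Working session

There is one attempt and no reset: what is moved stays moved. The work goes in short steps, Python scripts to look and compute and a shell command to move; the robot and the scene stay as the last step left them, time stands still between calls to the robot, and variables do not carry over. Pictures are saved under pics/ and viewed, at most 10 in all, crops included, and the job is handed in when it is done.

```bash
mkdir -p pics; ls; cat > h.py <<'E'
import numpy as np, cv2
from scipy.spatial.transform import Rotation as R
from cell import arm, cams, order, spotter
def pose(n):
    c=cams.get_calibration(n)
    return np.array(c['intrinsics']), np.array(c['pose'])
def w(n,p):
    K,T=pose(n); return (T@np.r_[p,1])[:3]
E
python3 - <<'E'
from h import *
for n in ['scene','top']:
    im=cams.capture(n); cv2.imwrite(f'pics/{n}0.png',im[...,::-1])
    for t in ['blue_tote','orange_tote','dock','lip']:
        for d in spotter.recognise(n,t): print(n,t,round(d['p'],2),w(n,d['centre']).round(1))
    K,T=pose(n); print(K.round(1),T.round(3))
s=arm.sense(); print(s['clock'],s['ee_pos'],s['ee_rot'],s['wrist_force'],s['gripper_width'])
E
```

```text
pics
scene blue_tote 0.86 [614.6  86.3  49.6]
scene orange_tote 0.92 [342.7 206.8  40.8]
scene orange_tote 0.89 [478.1  60.   45.2]
scene orange_tote 0.66 [633.2 341.   40.3]
scene orange_tote 0.64 [492.3 254.2  38.3]
scene orange_tote 0.56 [ 354.7 -157.7   35.3]
scene dock 0.61 [590.2 -67.6  18.9]
scene lip 0.81 [582.  -69.5  15.1]
[[486.    0.  251.3]
 [  0.  486.  199.7]
 [  0.    0.    1. ]] [[-3.090000e-01  6.110000e-01 -7.290000e-01  1.188406e+03]
 [ 9.510000e-01  1.910000e-01 -2.420000e-01  3.347750e+02]
 [-9.000000e-03 -7.680000e-01 -6.400000e-01  6.790340e+02]
 [ 0.000000e+00  0.000000e+00  0.000000e+00  1.000000e+00]]
top blue_tote 0.58 [596.3  83.3  55.9]
top orange_tote 0.89 [483.   60.7  45.3]
top orange_tote 0.89 [480.2 249.1  36. ]
top orange_tote 0.89 [ 338.4 -165.8   40.6]
top orange_tote 0.81 [617.4 338.1  43.4]
top dock 0.96 [558.1 -66.   20.9]
top lip 0.96 [561.7 -60.6  19.7]
[[496.3   0.  257.8]
 [  0.  496.3 189.6]
 [  0.    0.    1. ]] [[-9.000000e-03 -9.980000e-01  6.600000e-02  3.961360e+02]
 [-1.000000e+00  1.100000e-02  2.800000e-02  6.923000e+01]
 [-2.900000e-02 -6.600000e-02 -9.970000e-01  1.153573e+03]
 [ 0.000000e+00  0.000000e+00  0.000000e+00  1.000000e+00]]
0.5 [277.86891091 559.80881796 238.70085309] [ 2.28361280e-01  9.73576461e-01 -1.61127629e-05 -1.77745198e-05] [ 0.6358865  -0.55096018  0.33574045] 0.998874944436379
```

View pics/top0.png

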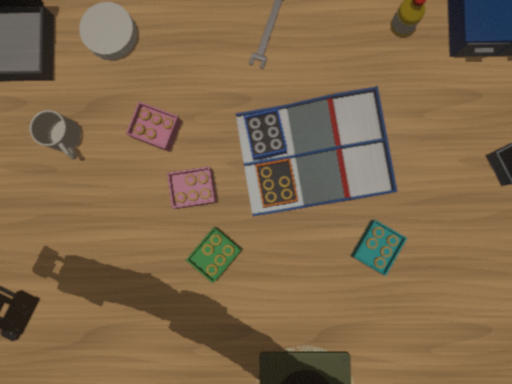

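View pics/scene0.png

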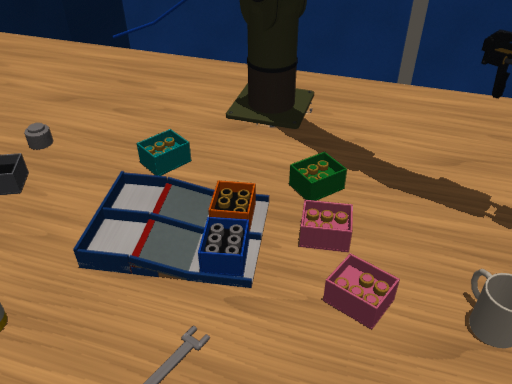

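The dock's uphill direction is image-right in the top view. The blue tote is at about (266,134) in the far lane, the orange tote at (277,183), and the red lip runs from (333,98) to (346,198). Next I'll fit the poses.

```bash
cat > fit.py <<'E'
from h import *
from scipy.optimize import least_squares
def proj(n,P):
    K,T=pose(n); q=(np.asarray(P)-T[:3,3])@T[:3,:3]; q=q@K.T; return q[:,:2]/q[:,2:]
def unproj(n,uv,z):
    K,T=pose(n); d=np.c_[np.asarray(uv,float).reshape(-1,2),np.ones(np.size(uv)//2)]@np.linalg.inv(K).T@T[:3,:3].T
    return T[:3,3]+d*((z-T[2,3])/d[:,2])[:,None]
def fitbox(n,mask,P,x0):
    # hull mask fit: silhouette of convex points P (body frame) at x,y,yaw ; compare moment/extent by support function
    ang=np.linspace(0,2*np.pi,48,endpoint=False); D=np.c_[np.cos(ang),np.sin(ang)]
    c=np.argwhere(mask)[:,::-1].astype(float)
    S=(c@D.T).max(0)+0.3
    def r(v):
        Q=P@R.from_euler('z',v[2]).as_matrix().T+[v[0],v[1],0]
        return (proj(n,Q)@D.T).max(0)-S
    s=least_squares(r,x0,loss='soft_l1',x_scale=[10,10,.05]); return s.x,np.abs(s.fun).mean()
def box(x0,x1,y0,y1,z0,z1): return np.array([[x,y,z] for x in(x0,x1) for y in(y0,y1) for z in(z0,z1)],float)
dockP=np.r_[box(-225,-105,-121,121,0,20),box(0,102,-121,121,0,46),box(96,102,-121,121,0,50)]
toteP=box(-40,40,-48,48,6,61)
E
python3 - <<'E'
from fit import *
th=np.arctan2(-.985,.17)
for n in ['top','scene']:
    im=cams.capture(n)
    for t,P,x0 in [('dock',dockP,[570,-60,th]),('blue_tote',toteP,[600,85,th]),('orange_tote',toteP,[482,60,th])]:
        L=spotter.silhouettes(n,t)
        for d in L:
            m=d['pixels'].astype(np.uint8)
            k,lab,st,ce=cv2.connectedComponentsWithStats(m); m=lab==1+st[1:,4].argmax()
            if t=='orange_tote' and np.linalg.norm(unproj(n,ce[1+st[1:,4].argmax()],40)[0,:2]-[482,60])>50: continue
            x,e=fitbox(n,m,P,x0); print(n,t,round(d['p'],2),m.sum(),x[:2].round(1),np.degrees(x[2]).round(1),'err',e.round(2))
    hsv=cv2.cvtColor(im,cv2.COLOR_RGB2HSV); red=((hsv[...,0]<6)|(hsv[...,0]>174))&(hsv[...,1]>170)&(hsv[...,2]>80)
    k,lab,st,ce=cv2.connectedComponentsWithStats(red.astype(np.uint8)); print('red',sorted([(int(st[i,4]),ce[i].round(0).tolist()) for i in range(1,k)])[-4:])
    for i in range(1,k):
        if st[i,4]>60:
            uv=np.argwhere(lab==i)[:,::-1]; p=unproj(n,uv,32)[:,:2]; c=p.mean(0); u,s,v=np.linalg.svd(p-c); q=(p-c)@v[0]; print(n,'lip',c.round(1),np.degrees(np.arctan2(v[0][1],v[0][0])).round(1),q.min().round(1),q.max().round(1))
print(np.array(cams.get_calibration('wrist')['T_tool_cam']).round(2))
E
```

```text
top dock 0.94 12432 [565.6 -87.4] -81.2 err 0.46
top blue_tote 0.6 1687 [594.6  83.3] -78.3 err 0.71
top orange_tote 0.77 1587 [483.5  59.9] -80.1 err 0.67
red [(29, [419.0, 1.0]), (121, [333.0, 120.0]), (135, [343.0, 174.0])]
top lip [627.7 -72.3] -171.4 -49.4 54.2
top lip [504.7 -91.8] -170.8 -54.2 51.6
scene dock 0.67 12589 [565.1 -88.2] -81.1 err 0.65
scene blue_tote 0.88 2594 [594.   83.4] -78.7 err 1.0
scene orange_tote 0.89 1626 [469.6  57.9] -81.4 err 2.73
red [(177, [162.0, 198.0]), (247, [143.0, 238.0])]
scene lip [502.8 -90.6] 9.1 -51.3 47.2
scene lip [620.3 -72.2] 9.3 -52.3 48.6
[[   0.     -0.95   -0.31   81.16]
 [   1.     -0.      0.     -0.4 ]
 [  -0.     -0.31    0.95 -146.78]
 [   0.      0.      0.      1.  ]]
```

```bash
python3 - <<'E'
from h import *
s=arm.sense(); o=np.array([565.3,-87.8]); th=np.radians(-81.1)
X=np.array([np.cos(th),np.sin(th)]); Y=np.array([-X[1],X[0]])
R0=R.from_quat(s['ee_rot']); a=np.degrees(np.arctan2(*R0.as_matrix()[1::-1,1])); dz=8.9-a
Rr=R.from_rotvec(np.r_[Y,0]*np.radians(-20))*R.from_euler('z',dz,degrees=True)
print(X,Y,a,Rr.as_rotvec(degrees=True), (Rr*R0).as_matrix().round(2))
print(o-252*X+57*Y-s['ee_pos'][:2], 150-s['ee_pos'][2], s['clock'])
E
```

```text
[ 0.15471039 -0.98795987] [0.98795987 0.15471039] 63.600446668457145 [-16.75269709 -12.28368613 -54.12655865] [[-0.15  0.99  0.05]
 [ 0.93  0.15 -0.34]
 [-0.34  0.   -0.94]]
[ 304.74382772 -389.88601573] -88.75986517970938 0.9
```

```bash
python3 -m handwheel '[[[-4.2,-3.1,-13.5,76,-97,-22,40],[-8.4,-6.1,-27.1,152,-195,-44,40],[-12.6,-9.2,-40.6,228,-292,-66,40],[-16.8,-12.3,-54.1,305,-390,-89,40],[-16.8,-12.3,-54.1,305,-390,-89,40],[-16.8,-12.3,-54.1,305,-390,-89,40],[-16.8,-12.3,-54.1,305,-390,-89,40],[-16.8,-12.3,-54.1,305,-390,-89,40],[-16.8,-12.3,-54.1,305,-390,-89,40],[-16.8,-12.3,-54.1,305,-390,-89,40],[-16.8,-12.3,-54.1,305,-390,-89,40],[-16.8,-12.3,-54.1,305,-390,-89,40],[-16.8,-12.3,-54.1,305,-390,-89,40],[-16.8,-12.3,-54.1,305,-390,-89,40]]]'
python3 - <<'E'
from h import *
s=arm.sense(); im=cams.capture('wrist'); cv2.imwrite('pics/w1.png',im[...,::-1])
print(s['clock'],s['ee_pos'],R.from_quat(s['ee_rot']).as_matrix().round(2),s['wrist_force'],s['gripper_width'])
E
```

```text
clock: 2.65
ee_pos: [582.7, 170.3, 149.8]
ee_rot: [0.64, 0.749, -0.113, 0.132]
wrist_force: [0.4, -0.2, 0.1]
gripper_width: 0.455
grasp_force: 0.0
2.65 [582.74446201 170.27139254 149.81547255] [[-0.15  0.99  0.05]
 [ 0.93  0.16 -0.34]
 [-0.34 -0.   -0.94]] [ 0.36780352 -0.23976047  0.06620202] 0.45481861065424356
```

View pics/w1.png

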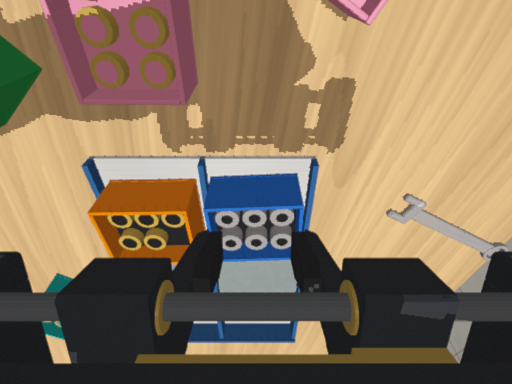

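The wrist view shows the blue tote at about x 205–302 px, centred between the fingers, with the orange tote clear to the left. I'll descend behind the blue tote and make contact.

```bash
python3 -m handwheel '[[[0,0,0,0,0,-45,40],[0,0,0,0,0,-90,40],[0,0,0,0,0,-121,40],[0,0,0,0,0,-121,40],[0,0,0,1.5,-10,-121,40],[0,0,0,3,-20,-121,40],[0,0,0,4.6,-30,-121,40],[0,0,0,6.2,-40,-121,40],[0,0,0,7.7,-50,-121,40],[0,0,0,9.3,-60,-121,40],[0,0,0,9.3,-60,-121,40]]]'
cat > look.py <<'E'
from fit import *
import sys
s=arm.sense(); o=np.array([565.3,-87.8]); th=np.radians(-81.1)
X=np.array([np.cos(th),np.sin(th)]); Y=np.array([-X[1],X[0]])
d=np.array(s['ee_pos'])[:2]-o; print('tcp dock',(d@X).round(1),(d@Y).round(1),round(s['ee_pos'][2],1),s['clock'],np.round(s['wrist_force'],1))
im=cams.capture('scene'); 
if len(sys.argv)>1: cv2.imwrite(sys.argv[1],im[100:300,50:300,::-1].repeat(3,0).repeat(3,1))
E
python3 look.py pics/s2.png
```

```text
clock: 4.08
ee_pos: [592.3, 108.5, 28.9]
ee_rot: [0.64, 0.748, -0.114, 0.132]
wrist_force: [0.5, 0.8, 1.3]
gripper_width: 0.458
grasp_force: 0.2
tcp dock -189.8 57.1 28.9 4.075 [0.5 0.8 1.3]
```

View pics/s2.png

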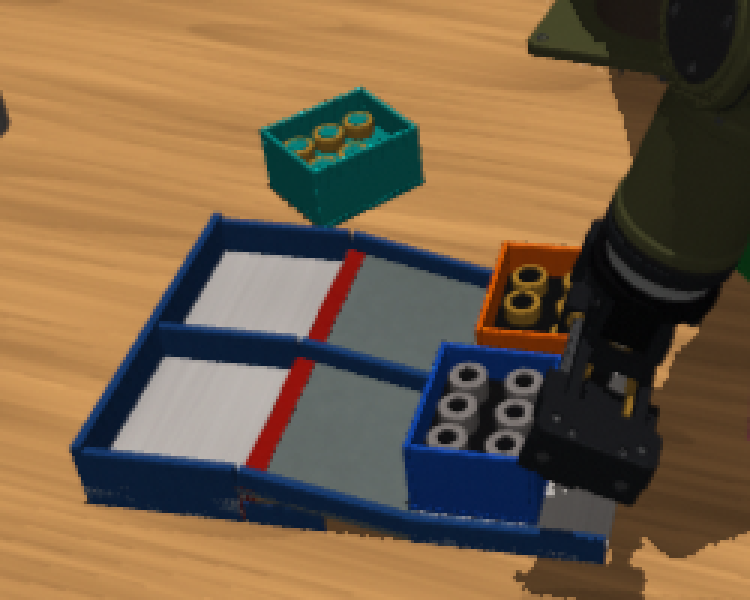

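The blue tote is in contact with the fingers, aligned, and its front is at the ramp foot. The orange tote hasn't moved, so I'll push up the ramp.

```bash
python3 -m handwheel '[[[0,0,0,1.1,-7,0,40],[0,0,0,2.2,-14,0,40],[0,0,0,3.3,-21,0,40],[0,0,0,4.3,-28,0,40],[0,0,0,5.4,-35,0,40],[0,0,0,6.5,-42,0,40],[0,0,0,7.6,-48,0,40],[0,0,0,8.7,-55,0,40],[0,0,0,9.8,-62,0,40],[0,0,0,10.8,-69,0,40],[0,0,0,11.9,-76,1,40],[0,0,0,13,-83,2,40],[0,0,0,14.1,-90,4,40],[0,0,0,15.2,-97,6,40],[0,0,0,16.3,-104,7,40],[0,0,0,17.4,-111,9,40],[0,0,0,18.4,-118,11,40],[0,0,0,19.5,-124,12,40],[0,0,0,20.6,-131,14,40],[0,0,0,20.6,-131,14,40]]]'
python3 look.py pics/s3.png
```

```text
clock: 6.62
ee_pos: [613.1, -22.4, 43.2]
ee_rot: [0.64, 0.748, -0.113, 0.133]
wrist_force: [-0.5, 1.1, 0.7]
gripper_width: 0.453
grasp_force: 0.6
tcp dock -57.2 57.3 43.2 6.625 [-0.5  1.1  0.7]
```

View pics/s3.png

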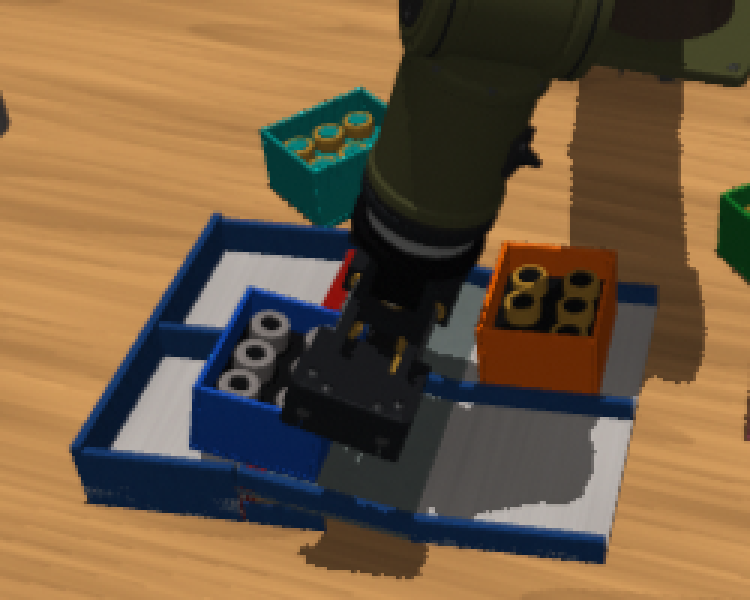

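The tote is pitched on the ramp with its front past the lip. I'll go on slowly over the lip.

```bash
python3 -m handwheel '[[[0,0,0,0.6,-4,1,40],[0,0,0,1.2,-8,2,40],[0,0,0,1.9,-12,3,40],[0,0,0,2.5,-16,4,40],[0,0,0,3.1,-20,4,40],[0,0,0,3.7,-24,4,40],[0,0,0,4.3,-28,4,40],[0,0,0,5,-32,4,40],[0,0,0,5.6,-36,4,40],[0,0,0,6.2,-40,4,40],[0,0,0,6.8,-44,4,40],[0,0,0,7.4,-48,4,40],[0,0,0,8,-51,4,40],[0,0,0,8.4,-54,4,40],[0,0,0,8.7,-56,4,40],[0,0,0,8.7,-56,4,40]]]'
python3 look.py pics/s4.png
```

```text
clock: 8.68
ee_pos: [621.5, -77.5, 46.8]
ee_rot: [0.64, 0.748, -0.113, 0.132]
wrist_force: [-1.0, 1.4, -0.3]
gripper_width: 0.454
grasp_force: 0.4
tcp dock -1.4 57.2 46.8 8.675 [-1.   1.4 -0.3]
```

View pics/s4.png

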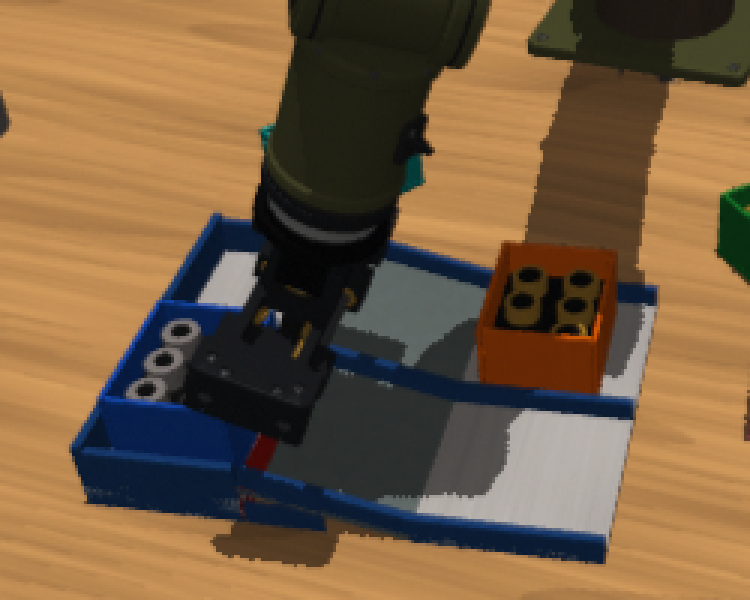

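The tote appears to be on the shelf behind the lip. I'll withdraw downhill, then up, and verify.

```bash
python3 -m handwheel '[[[0,0,0,-1.5,10,2,40],[0,0,0,-3,20,5,40],[0,0,0,-6,40,20,40],[0,0,0,-8,55,65,40],[0,0,0,-8,55,120,40],[0,0,0,-8,115,150,40],[0,0,0,-8,175,170,40],[0,0,0,-8,235,170,40],[0,0,0,-8,235,170,40],[0,0,0,-8,235,170,40]]]'
python3 look.py pics/s5.png
python3 - <<'E'
from fit import *
o=np.array([565.3,-87.8]); th=np.radians(-81.1); X=np.array([np.cos(th),np.sin(th)]); Y=np.array([-X[1],X[0]])
for n in ['top','scene']:
    cams.capture(n)
    for t in ['blue_tote','orange_tote']:
        for d in spotter.silhouettes(n,t):
            m=d['pixels']; c=unproj(n,np.argwhere(m)[:,::-1].mean(0),40)[0,:2]
            x0=o+48*X+57*Y if t[0]=='b' else [483,60]
            if np.linalg.norm(c-x0)>60: continue
            P=toteP+[0,0,14 if t[0]=='b' else 0]
            x,e=fitbox(n,m,P,[*x0,th]); q=x[:2]-o; print(n,t,round(d['p'],2),x[:2].round(1),'dock',(q@X).round(1),(q@Y).round(1),np.degrees(x[2]-th).round(1),e.round(2))
E
```

```text
clock: 9.98
ee_pos: [612.9, 158.8, 217.4]
ee_rot: [0.639, 0.749, -0.113, 0.132]
wrist_force: [-0.4, -0.7, -0.3]
gripper_width: 0.451
grasp_force: 0.0
tcp dock -236.2 85.2 217.4 9.975 [-0.4 -0.7 -0.3]
top blue_tote 0.62 [ 626.3 -125. ] dock 46.2 54.6 -0.4 1.51
top orange_tote 0.56 [483.4  59.3] dock -158.0 -58.1 1.9 0.48
scene blue_tote 0.56 [ 621.6 -127.2] dock 47.6 49.5 0.7 1.71
scene orange_tote 0.67 [477.6  58.6] dock -158.3 -64.0 0.6 1.84
```

View pics/s5.png

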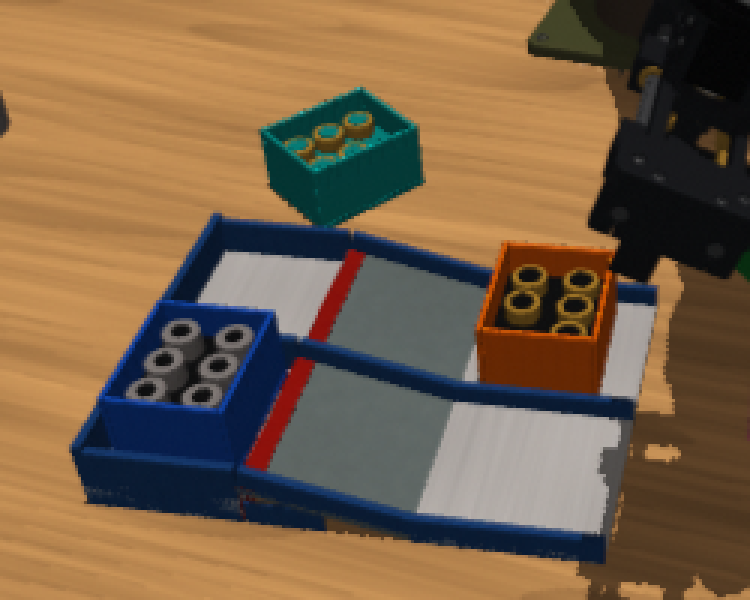

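The blue tote sits flat behind the fully visible red lip, with its centre about 47 mm uphill. The orange tote is unmoved and the arm is clear.

```bash
python3 -c "
from cell import order; print(order.finish_job())"
```

```text
the job is handed in; nothing more can be done
None
```

The blue tote was pushed up its ramp and sits flat on the top shelf, its centre about 47 mm past the red lip; the orange tote did not visibly move, the arm is clear of everything, and the job is handed in (no verdict was returned).

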